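# Pry the yellow cover off the router's fuse box

## Robot

A 7-joint arm with a two-finger parallel gripper is mounted at the origin on the work surface. World frame = base frame: x ahead of the robot, y to its left, z up, the work surface at z = 0. Lengths are in mm, angles in rad, forces in N, time in s.
With the tool pointing down it reaches from about 400 to 900 mm from the base axis. Payload 5.6 kg.
Tool frame: the origin (TCP) lies midway between the tips of the shut fingers; the grasp point (between the pads) lies 19 mm behind it; x points along the fingers, y is the direction in which the jaws open and shut, and the axes are right-handed (so a half turn about x gives the same grasp; the last joint's range is limited). The gripper opens to 92 mm and grips with 3 to 60 N. Pads are 20 mm wide; open, the fingers measure 128 mm over their backs; the gripper's body (75 mm by 189 mm) begins 69 mm behind the grasp point.
Start: joints at [-1.291, 0.468, -0.012, 1.603, 0.006, 1.071, -0.056], TCP at [206.236, 616.422, 214.592] pointing down, gripper open.
Joint ranges: [-2.53, 2.53], [-0.31, 2.02], [-1.57, 1.55], [0.28, 2.44], [-1.29, 4.43], [0.15, 1.84], [-2.92, 2.92]. Speed limits (rad/s): [2.57, 2.57, 3.14, 3.14, 3.14, 3.14, 3.14].

## Interface

Orientations are given as a rotation vector (axis times angle).
In Python, from cell import robot, grip, kin, viewer gives the robot as it stands. Calls block until the motion is done:
- robot.movep(position, orientation): joint-space move of the TCP to a pose.
- robot.servo_line(position, feed=150, rotation=None): straight line of the TCP; rotation=None keeps the orientation; feed is the mean speed in mm/s.
- robot.goto_joints(angles): joint-space move.
- grip(opening, newtons=None): opening from 0.0 (shut) to 1.0 (fully open); newtons is the grip in N (None keeps the last); returns when the fingers have stopped.
- robot.hold(seconds).
- kin.ik(position, orientation): joint angles nearest the present ones, or None.
- robot.observe(): the state.
- viewer.read_camera(name): name is "side" or "top" or "wrist"; returns the picture (480x640x3 uint8, red, green, blue); there is no depth.
- viewer.camera_info(name): a dict with "camera_matrix" (3x3 intrinsics, pixels), "k1" (the pictures are not rectified: a ray, as slopes to the right and down, at radius r is drawn at 1 + k1 r^2 times it, then the intrinsics apply), "R" (3x3) and "t" (3): a world point X has camera coordinates R X + t. Camera axes: x right, y down, z forward; pixel columns grow to the right and rows downward; lengths in mm; the calibration is good to about 2 mm. A picture is of the moment at which its call begins: read the wrist's pose just before it. camera_info takes no time and is no camera call; for the wrist camera it gives the pose at the moment of the call.
A pose or a line that the arm cannot do raises robot.IKError and nothing moves.
- robot.job_done(): hands the job in, once; it reports no verdict.
Trained networks look in the newest picture that a camera, given by its name, has taken for a name from the list of things; names that differ only in an ending like _2 or _b are one class to them, and where a whole thing is asked for, a point or a joint stands for the part that bears it (a point fixed in the world has none). Each returns a list of dicts, best first, with "confidence" (0 to 1); they miss things now and then, are a little off and sometimes report something else, mostly with a low value. They report only what shows in the picture. A call takes as long as a camera call. They do not tell look-alikes from the thing itself.
- viewer.silhouettes(name, camera): "mask" (480x640 bool, what is visible of it).
- viewer.pinpoint(name, camera): "at" ([x, y, z] in mm, in the coordinates of the camera as it stood for that picture, good to about 4 mm: a listed point, or the origin of a listed thing).
The state is a dict: "t": time; "joints": joint angles; "joint_velocities": joint speeds; "joint_torque": joint torques, N m; "tcp_pos": TCP position; "tcp_rot": TCP orientation; "contact_force": force on the tool from outside, world axes, zero at the start; "wrist_torque": the same for the moment, N m; "grip_width": opening from 0.0 (shut) to 1.0 (fully open).
Only numpy, scipy, OpenCV 4.12 (cv2) and the standard library are available. Lean on these libraries where they do the work, as an engineer would, in place of code of your own. Each camera call takes 0.05 s, during which the arm holds its last target.

## Task

Take the orange-handled flat pry tool, push its blade into the notch under the edge of the yellow cover and lever that edge up until the cover snaps loose and no longer sits down on its box. Then lay the tool down flat on the bench. Do not lift the cover with the fingers, and leave the box with the blue cover alone.

Things in the scene. Friction and masses are not known exactly. Their poses are not given: they have to be found in the camera images.
- pry_grip (a point): Loose flat pry tool, 140 g, flat on the bench: orange block handle 100 mm long, 18 wide, 24 high, black band near its front; then a straight steel blade 90 long, 16 wide, 4 thick, on the handle's axis at half its height. Point: the handle's centre, 12 mm above the bench; x along the tool to the blade, whose end is 140 mm from the point; y across the 18 mm, z up.
- fuse_box: Fixed grey box, 110 (x) by 100 (y) mm, walls 100 high, under the yellow cover. Origin: centre of the underside; its front, -x, faces the robot; z up. Front wall (outer face x = -55) has a notch mid-top, 44 wide, 86 to 100 up: the ledge at 86 is the fulcrum, the cover closes the top. Room inside for 90 mm of blade. A lip (to 113) holds the cover's rear edge, so it tips up about that edge.
- cover_edge (a point): Yellow snap-fit cover, plate 105 by 96 by 6 mm, 80 g, underside 100 mm above the bench; a white bar on top marks the notch. Point: middle of its front lower edge, over the notch, 2 mm before the box's front; x to the box's rear, z up. Two spring catches: with the blade 40 mm in, its end must push up about 12 N. They let go with the front edge about 9 mm up; it pops and stays propped some 18 mm up.
- spare_box: Bystander: the same grey box (110 by 100, 113 mm high) with a blue cover, fixed. Origin: centre of its underside; -x is its front. Leave it alone.
Not all that is in view belongs to the job. Of the things like the part that bears pry_grip, leave any that is turquoise; of the rest the larger one is meant.

How it is judged:
By the outcome, as a careful person would: the job done as asked, in the order asked, and still so for the second after the job is handed in, with the robot touching nothing.
It also fails if it takes over 45 s, if anything falls off the work surface, if the arm or the gripper's body presses on something with over 40 N, if the wrist force passes 120 N, or if a joint passes its speed limit or range.

## Working session

There is one attempt and no reset: what is moved stays moved. The work goes in short steps, each a Python script; the robot and the scene stay as the last script left them, time stands still between calls to the robot, and variables do not carry over. Pictures are saved under pics/ and viewed, and the job is handed in when it is done.

```bash
ls; mkdir -p pics; cat > h.py <<'E'
import numpy as np, cv2
from cell import robot, grip, kin, viewer
def snap(cam,fn):
    im=viewer.read_camera(cam); cv2.imwrite('pics/'+fn,cv2.cvtColor(im,cv2.COLOR_RGB2BGR)); return im
def ray(cam,uv,info=None):
    i=info or viewer.camera_info(cam); K=np.array(i['camera_matrix']);k1=i['k1'];R=np.array(i['R']);t=np.array(i['t'])
    d=np.linalg.inv(K)@[uv[0],uv[1],1]; s=d[:2].copy(); u=s.copy()
    for _ in range(30): u=s/(1+k1*(u@u))
    return -R.T@t, R.T@np.array([u[0],u[1],1.])
def on_z(cam,uv,z,info=None):
    o,d=ray(cam,uv,info); return o+d*(z-o[2])/d[2]
def proj(cam,X,info=None):
    i=info or viewer.camera_info(cam); K=np.array(i['camera_matrix'])
    c=np.array(i['R'])@np.array(X)+np.array(i['t']); s=c[:2]/c[2]; s=s*(1+i['k1']*(s@s)); return (K@[s[0],s[1],1])[:2]
def toworld(at,info): return np.array(info['R']).T@(np.array(at)-np.array(info['t']))
E
python3 - <<'E'
from h import *
np.set_printoptions(precision=1,suppress=True)
for c in ['top','side']:
    snap(c,c+'1.png'); i=viewer.camera_info(c)
    print(c,-np.array(i['R']).T@i['t'],i['k1'])
    for n in ['pry_grip','fuse_box','cover_edge','spare_box']:
        for r in viewer.pinpoint(n,c): print(n,toworld(r['at'],i),round(r['confidence'],2),proj(c,toworld(r['at'],i)))
o=robot.observe();print(o)
E
```

```text
pics
top [ 447.9  -10.4 1061.9] -0.11291507782988044
pry_grip [443.8 221.6   1.8] 0.97 [193.2 293.8]
pry_grip [436.6  85.8  15.8] 0.76 [266.7 296.8]
pry_grip [412.3 -98.2   9.5] 0.67 [369.5 308.6]
cover_edge [ 620.3 -169.   100.2] 0.85 [413.1 184.7]
spare_box [677.8 190.9   0.9] 0.76 [210.  167.2]
side [ 480.3 -702.7  630.6] -0.11056813173128137
pry_grip [442.6  87.2  12.2] 0.73 [271.1 250.4]
pry_grip [413.7 -99.   12.5] 0.66 [252.7 319.2]
pry_grip [439.9 218.3   4.9] 0.62 [270.7 215.9]
fuse_box [ 687.4 -166.7    1.1] 0.87 [420.6 347.2]
cover_edge [ 625.9 -167.6   98.3] 0.88 [389.6 306.5]
spare_box [676.9 190.3  -5. ] 0.78 [379.9 224.2]
{'t': 0.5, 'joints': array([-1.3,  0.5, -0. ,  1.6,  0. ,  1.1, -0.1]), 'joint_velocities': array([-0., -0., -0., -0.,  0.,  0., -0.]), 'joint_torque': array([ -0. , -52. ,  -0. , -24.4,  -0.1,   0. ,   0. ]), 'tcp_pos': array([206.3, 616.4, 214.5]), 'tcp_rot': array([ 0.3,  1.6, -0.3]), 'contact_force': array([ 0. , -0.5, -0.8]), 'wrist_torque': array([-0., -0.,  0.]), 'grip_width': 0.9999093606119662}
```

View pics/top1.png

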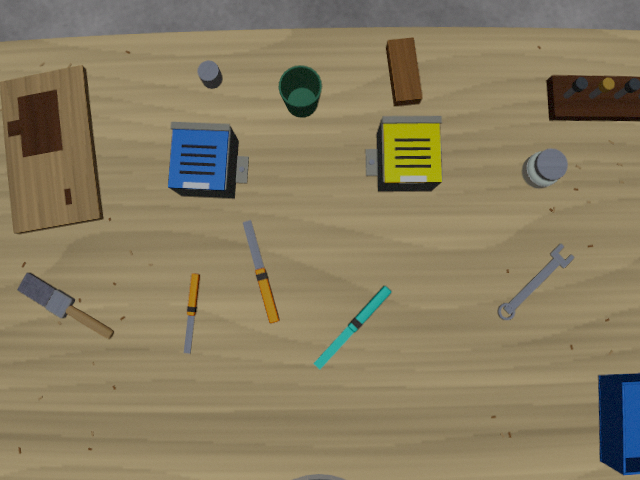

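View pics/side1.png

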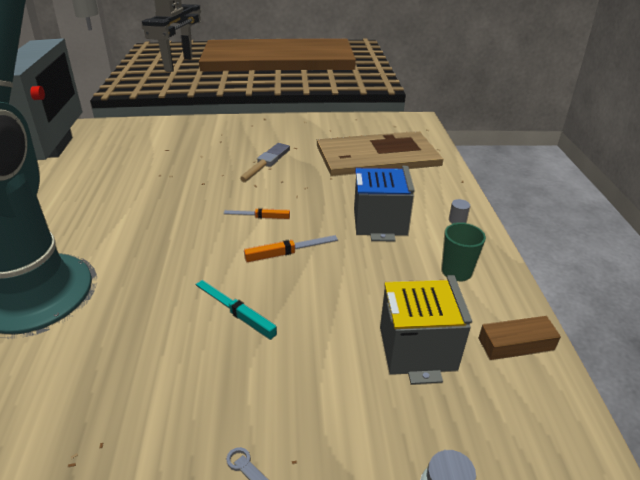

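```bash
python3 - <<'E'
import cv2
a=cv2.imread('pics/top1.png')[230:370,150:430]
cv2.imwrite('pics/crop1.png',cv2.resize(a,None,fx=2.8,fy=2.8,interpolation=cv2.INTER_CUBIC))
E
```

```text
(no output)
```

View pics/crop1.png

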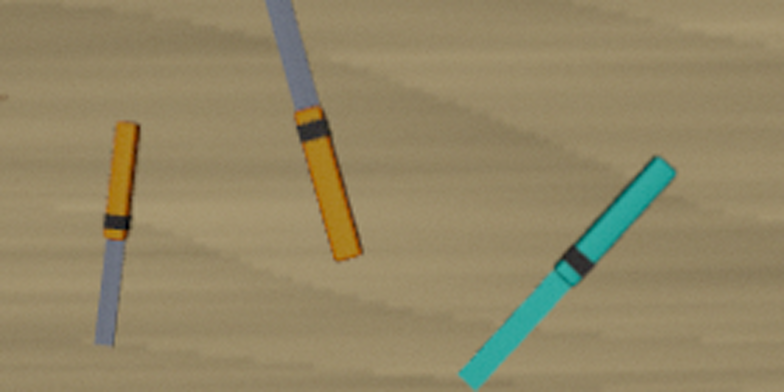

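Three things resemble the tool: orange small at top (193,294), orange large at (262,297), and turquoise at (352,328). Turquoise is excluded, and of the two orange ones the large one is meant. The crop confirms it: broad orange handle, black band near the front, blade running up to (247,222). The yellow box is at (410,155), with its white bar and front facing the robot. Next I'll fit the poses.

```bash
cat > fit.py <<'E'
from h import *
from scipy.optimize import minimize
def box(x0,x1,y0,y1,z0,z1): return np.array([[x,y,z] for x in(x0,x1) for y in(y0,y1) for z in(z0,z1)],float)
TOOL=[box(-50,50,-9,9,0,24),box(50,140,-8,8,10,14)]
def T(P,p):
    c,s=np.cos(p[2]),np.sin(p[2]); return P@np.array([[c,s,0],[-s,c,0],[0,0,1]])+[p[0],p[1],0]
def render(parts,p,info,cam,S=4):
    m=np.zeros((480*S,640*S),np.uint8)
    for P in parts:
        q=np.array([proj(cam,X,info) for X in T(P,p)])
        h=cv2.convexHull(((q+.5)*S*16).astype(np.int32)); cv2.fillConvexPoly(m,h,1,shift=4)
    return cv2.resize(m.astype(np.float32),(640,480),interpolation=cv2.INTER_AREA)
def fit(parts,p0,data):
    def cost(q):
        p=[p0[0]+q[0],p0[1]+q[1],p0[2]+q[2]/50]
        return sum(np.abs(render(parts,p,i,c)-m).sum()/m.sum() for c,i,m in data)
    r=minimize(cost,[0,0,0],method='Nelder-Mead',options=dict(initial_simplex=[[0,0,0],[6,0,0],[0,6,0],[0,0,6]],xatol=.05,fatol=1e-4,maxiter=150))
    q=r.x; return np.array([p0[0]+q[0],p0[1]+q[1],p0[2]+q[2]/50]),r.fun
E
python3 - <<'E'
from fit import *
np.set_printoptions(precision=3,suppress=True)
D=[];B=[];C=[]
ims={}
for c in ['top','side']:
    viewer.read_camera(c); i=viewer.camera_info(c)
    for n,L,pt in [('pry_grip',D,(438,86,20)),('cover_edge',C,(680,-168,106)),('fuse_box',B,None)]:
        R=viewer.silhouettes(n,c)
        for r in R:
            m=r['mask']; ys,xs=np.nonzero(m); print(c,n,round(r['confidence'],2),m.sum(),xs.mean(),ys.mean())
            if pt is None or True:
                u=proj(c,pt,i) if pt else None
                if (pt is None) or m[int(u[1])-3:int(u[1])+4,int(u[0])-3:int(u[0])+4].any(): L.append((c,i,m.astype(np.float32))); break
a=np.arctan2(0.02,0.1)
for d in [D,[D[0]],[D[1]]]: print('tool',fit(TOOL,[440,86,.25],d))
COV=[box(-57,48,-48,48,100,106)]
for d in [C,[C[0]]]: print('cover',fit(COV,[685,-168,0],d))
BOX=[box(-55,55,-50,50,0,106),box(48,55,-50,50,100,113)]
if B:
  full=[(c,i,np.maximum(m,[x[2] for x in C if x[0]==c][0]) if any(x[0]==c for x in C) else m) for c,i,m in B]
  print('box',fit(BOX,[685,-168,0],full), [f[0] for f in full])
E
```

```text
top pry_grip 0.68 1090 260.8862385321101 273.2651376146789
top fuse_box 0.98 1629 395.09699201964395 156.58256599140577
side pry_grip 0.8 1146 242.2041884816754 311.7233856893543
side pry_grip 0.56 461 262.8872017353579 213.14967462039044
side cover_edge 0.67 3217 422.4143612060926 304.28877836493626
side fuse_box 0.62 4748 425.19797809604046 344.2790648694187Traceback (most recent call last):
  File "<stdin>", line 15, in <module>
IndexError: list index out of range
```

```bash
python3 - <<'E'
from fit import *
np.set_printoptions(precision=3,suppress=True)
L={'pry_grip':[],'cover_edge':[]}
for c in ['top','side']:
    for n,pt in [('pry_grip',(438,86,20)),('cover_edge',(655,-168,106))]:
        for k in range(4):
            viewer.read_camera(c); i=viewer.camera_info(c)
            u=proj(c,pt,i); ok=False
            for r in viewer.silhouettes(n,c):
                m=r['mask']
                if m[int(u[1])-4:int(u[1])+5,int(u[0])-4:int(u[0])+5].any(): L[n].append((c,i,m.astype(np.float32))); ok=True;break
            if ok: break
D=L['pry_grip'];C=L['cover_edge']
for d in [D]+[[x] for x in D]: print('tool',d[0][0],len(d),fit(TOOL,[440,86,.25],d))
COV=[box(-57,48,-48,48,100,106)]
for d in [C]+[[x] for x in C]: print('cover',d[0][0],len(d),fit(COV,[685,-168,0],d))
print(robot.observe()['t'])
im=viewer.read_camera('side'); cv2.imwrite('pics/boxs.png',cv2.resize(im[260:400,350:530,::-1],None,fx=4,fy=4,interpolation=cv2.INTER_CUBIC))
# IK check for lever poses
from scipy.spatial.transform import Rotation as Ro
E
```

```text
tool top 2 (array([439.555,  86.332,   0.26 ]), np.float64(0.2579050660133362))
tool top 1 (array([440.339,  85.783,   0.263]), np.float64(0.09583742916584015))
tool side 1 (array([439.495,  88.755,   0.261]), np.float64(0.08022749423980713))
cover top 2 (array([ 679.97 , -167.677,   -0.004]), np.float64(0.11372166872024536))
cover top 1 (array([ 679.842, -168.444,    0.016]), np.float64(0.05515449121594429))
cover side 1 (array([ 680.567, -167.245,   -0.014]), np.float64(0.04739776998758316))
1.3
```

View pics/boxs.png

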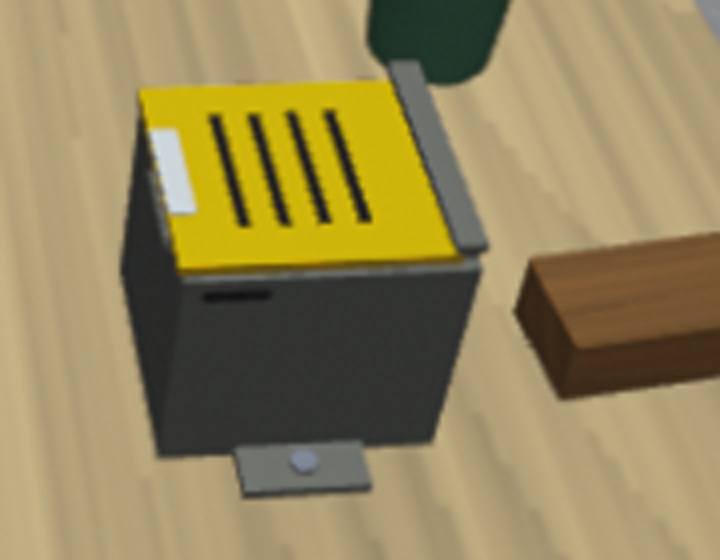

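```bash
cat > plan.py <<'E'
from h import *
from scipy.spatial.transform import Rotation as Ro
TZ=4.0            # tcp z at grasp, handle centre at 12
FX,FY,FZ=625.,-168.,86.
def tcp(center,yaw,pitch,sg=1,off=12-TZ):
    """tool handle centre pose (pitch>0: blade up) -> tcp pos, rotvec"""
    Rt=(Ro.from_euler('z',yaw)*Ro.from_euler('y',-pitch)).as_matrix()
    R=np.column_stack([-Rt[:,2],sg*Rt[:,1],sg*Rt[:,0]])
    return np.array(center)-off*Rt[:,2], Ro.from_matrix(R).as_rotvec()
def lever(pitch,ins=40,clr=0):
    """centre with blade underside resting on ledge's outer edge, blade end ins past it"""
    x=np.array([np.cos(pitch),0,np.sin(pitch)]); z=np.array([-np.sin(pitch),0,np.cos(pitch)])
    return np.array([FX,FY,FZ])+x*(ins-140)+z*(2+clr)
E
python3 - <<'E'
from plan import *
np.set_printoptions(precision=2,suppress=True)
print(Ro.from_rotvec(robot.observe()['tcp_rot']).as_matrix())
for sg in (1,-1):
    for nm,p in [('grasp',tcp((440,87,12),.261,0,sg)),('up',tcp((440,87,160),.261,0,sg)),('pre',tcp((425,-168,92),0,0,sg)),('ins',tcp(lever(0,40,2),0,0,sg)),('lev15',tcp(lever(.26),0,.26,sg)),('lev25',tcp(lever(.45),0,.45,sg))]:
        print(sg,nm,p[0],kin.ik(*p))
i=viewer.camera_info('wrist');R=Ro.from_rotvec(robot.observe()['tcp_rot']).as_matrix()
print(R.T@(-np.array(i['R']).T@i['t']-robot.observe()['tcp_pos']))
E
```

```text
[[ 0.    0.32  0.95]
 [ 0.    0.95 -0.32]
 [-1.    0.    0.  ]]
1 grasp [440.  87.   4.] [-0.31  0.5   0.04  2.21 -0.05  0.43  1.61]
1 up [440.  87. 152.] [-0.51  0.21  0.27  2.15 -0.08  0.79  1.64]
1 pre [ 425. -168.   84.] [-0.17  0.38  0.56  2.19 -0.33  0.65  2.2 ]
1 ins [ 525. -168.   82.] [-0.1   0.51  0.45  1.97 -0.32  0.73  2.1 ]
1 lev15 [ 529.9  -168.     54.49] [ 0.34  0.45 -0.05  2.14 -0.16  0.31  2.01]
1 lev25 [ 537.57 -168.     37.1 ] [ 0.87  0.58 -0.64  2.22  1.58  0.17  0.42]
-1 grasp [440.  87.   4.] [-0.63  0.53  0.43  2.23 -0.49  0.47 -1.12]
-1 up [440.  87. 152.] [-0.91  0.25  0.73  2.17 -0.23  0.8  -1.34]
-1 pre [ 425. -168.   84.] [-0.52  0.54  1.04  2.21 -0.69  0.76 -0.59]
-1 ins [ 525. -168.   82.] [-0.5   0.71  1.03  1.99 -0.79  0.91 -0.62]
-1 lev15 [ 529.9  -168.     54.49] [-0.16  0.5   0.55  2.17 -0.88  0.43 -0.48]
-1 lev25 [ 537.57 -168.     37.1 ] [ 1.21  0.85 -1.11  2.2   1.64  0.54 -2.63]
[-169.11    1.19  -80.04]
```

```bash
cat >> plan.py <<'E'
LEAN=0.3
def tcp(center,yaw,pitch,sg=1,off=7.0,lean=None):
    l=LEAN if lean is None else lean
    Rt=(Ro.from_euler('z',yaw)*Ro.from_euler('y',-pitch)).as_matrix()
    a=Rt@[-np.sin(l),0,-np.cos(l)]; y=sg*Rt[:,1]
    R=np.column_stack([a,y,np.cross(a,y)])
    return np.array(center)+off*a, Ro.from_matrix(R).as_rotvec()
E
python3 - <<'E'
from plan import *
np.set_printoptions(precision=2,suppress=True)
for L in (.2,.3,.4):
  for sg in (1,-1):
    for nm,p in [('grasp',tcp((440,87,12),.261,0,sg,lean=L)),('up',tcp((440,87,160),.261,0,sg,lean=L)),('pre',tcp((425,-168,92),0,0,sg,lean=L)),('ins',tcp(lever(0,40,2),0,0,sg,lean=L)),('lev15',tcp(lever(.26),0,.26,sg,lean=L)),('lev27',tcp(lever(.47),0,.47,sg,lean=L))]:
        print(L,sg,nm,p[0],kin.ik(*p))
E
```

```text
0.2 1 grasp [438.66  86.64   5.14] [-0.34  0.58  0.09  2.07 -0.08  0.7   1.64]
0.2 1 up [438.66  86.64 153.14] [-0.43  0.32  0.19  2.01 -0.07  1.02  1.63]
0.2 1 pre [ 423.61 -168.     85.14] [-0.15  0.47  0.51  2.06 -0.21  0.87  2.06]
0.2 1 ins [ 523.61 -168.     83.14] [-0.13  0.61  0.48  1.82 -0.25  0.98  2.03]
0.2 1 lev15 [ 528.27 -168.     55.24] [-0.01  0.52  0.34  2.01 -0.32  0.6   2.11]
0.2 1 lev27 [ 536.8  -168.     35.75] [ 0.39  0.5  -0.12  2.13 -0.08  0.26  1.93]
0.2 -1 grasp [438.66  86.64   5.14] [-0.69  0.63  0.53  2.09 -0.45  0.75 -1.16]
0.2 -1 up [438.66  86.64 153.14] [-0.85  0.38  0.71  2.03 -0.26  1.03 -1.3 ]
0.2 -1 pre [ 423.61 -168.     85.14] [-0.58  0.74  1.15  2.08 -0.67  1.03 -0.61]
0.2 -1 ins [ 523.61 -168.     83.14] [-0.42  0.76  0.92  1.84 -0.58  1.08 -0.82]
0.2 -1 lev15 [ 528.27 -168.     55.24] [-0.47  0.72  0.97  2.04 -0.89  0.81 -0.53]
0.2 -1 lev27 [ 536.8  -168.     35.75] [-0.24  0.57  0.66  2.17 -1.11  0.47 -0.28]
0.3 1 grasp [438.    86.47   5.31] [-0.34  0.62  0.09  1.99 -0.07  0.83  1.63]
0.3 1 up [438.    86.47 153.31] [-0.4   0.38  0.16  1.94 
[... 1091 characters left out ...]
 83.55] [-0.14  0.72  0.5   1.67 -0.22  1.21  2.  ]
0.4 1 lev15 [ 526.87 -168.     55.29] [-0.09  0.61  0.42  1.87 -0.26  0.86  2.04]
0.4 1 lev27 [ 535.43 -168.     35.51] [ 0.04  0.55  0.27  2.01 -0.3   0.55  2.09]
0.4 -1 grasp [437.37  86.3    5.55] [-0.7   0.75  0.57  1.94 -0.42  1.   -1.18]
0.4 -1 up [437.37  86.3  153.55] [-0.8   0.52  0.69  1.9  -0.27  1.25 -1.27]
0.4 -1 pre [ 422.27 -168.     85.55] [-0.49  0.8   1.03  1.94 -0.52  1.18 -0.76]
0.4 -1 ins [ 522.27 -168.     83.55] [-0.35  0.84  0.83  1.69 -0.45  1.27 -0.93]
0.4 -1 lev15 [ 526.87 -168.     55.29] [-0.37  0.73  0.83  1.88 -0.59  0.95 -0.82]
0.4 -1 lev27 [ 535.43 -168.     35.51] [-0.39  0.7   0.85  2.03 -0.87  0.73 -0.56]
```

```bash
python3 - <<'E'
from plan import *
np.set_printoptions(precision=2,suppress=True)
robot.movep(*tcp((440,87,140),.261,0))
snap('wrist','w1.png'); i=viewer.camera_info('wrist')
for r in viewer.pinpoint('pry_grip','wrist'): print(toworld(r['at'],i),r['confidence'])
print(robot.observe()['t'],robot.observe()['tcp_pos'],robot.observe()['contact_force'])
E
```

```text
[443.67 218.37   8.18] 0.97
[409.97 -99.05  11.33] 0.9
[441.78  88.61  15.71] 0.64
3.55 [438.06  87.36 133.36] [ 0.12 -0.32 -0.43]
```

View pics/w1.png

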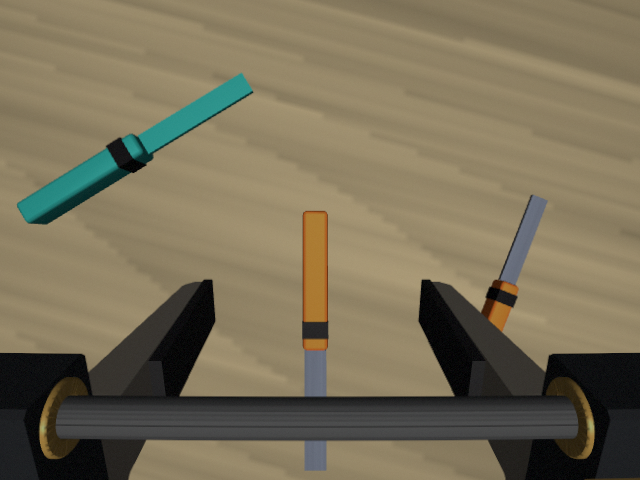

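The wrist view shows the large orange tool centred between the fingers and aligned with them, handle from (315,211) to (315,349). Grasping it now.

```bash
python3 - <<'E'
from plan import *
np.set_printoptions(precision=2,suppress=True)
a,b=on_z('wrist',(315,211.5),24),on_z('wrist',(315,345),24)
print(a,b,np.linalg.norm(b-a),(a+b)/2)
robot.servo_line(tcp((440.5,87,12),.261,0)[0],feed=120)
print(robot.observe()['tcp_pos'],robot.observe()['contact_force'])
grip(0.0,50)
o=robot.observe();print(o['t'],o['grip_width']*92,o['tcp_pos'],o['contact_force'])
snap('side','s2.png'); snap('wrist','w2.png')
E
python3 -c "
import cv2
a=cv2.imread('pics/s2.png')[150:330,180:400];b=cv2.imread('pics/w2.png')
cv2.imwrite('pics/c2.png',cv2.hconcat([cv2.resize(a,(400,327)),cv2.resize(b,(400,327))]))"
```

```text
[392.77  74.96  24.  ] [483.71  99.48  24.  ] 94.186213694287 [438.24  87.22  24.  ]
[439.06  86.59   5.83] [ 0.1  -0.25 -0.13]
5.875 17.82518182011988 [438.5   86.47   5.32] [-1.03  0.65 -0.44]
```

View pics/c2.png

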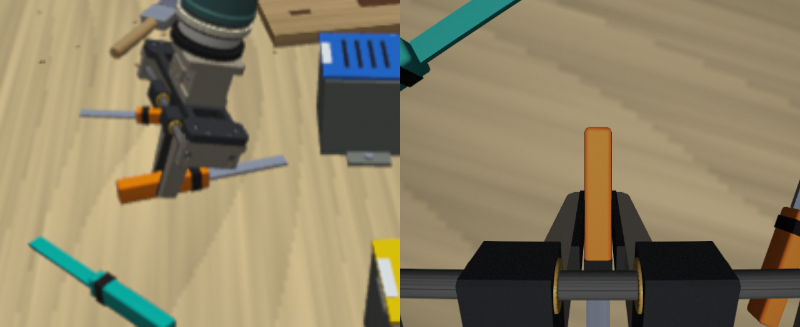

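Gripped: the width reads 17.8 mm and the tool lies level between the pads. Next I'll lift it, carry it to the box front and check the pose before inserting.

```bash
python3 - <<'E'
from plan import *
np.set_printoptions(precision=2,suppress=True)
robot.servo_line(tcp((440.5,87,150),.261,0)[0],feed=150)
robot.movep(*tcp((445,-168,150),0,0))
robot.servo_line(tcp((445,-168,92),0,0)[0],feed=120)
o=robot.observe();print(o['t'],o['grip_width']*92,o['tcp_pos'],tcp((445,-168,92),0,0)[0],o['contact_force'],o['joints'])
im=snap('side','s3.png'); cv2.imwrite('pics/c3.png',cv2.resize(im[220:400,200:480,::-1],(784,504),interpolation=cv2.INTER_CUBIC))
for X in [(585,-168,92),(585,-176,92),(585,-160,92),(395,-177,80),(623,-168,100),(625,-146,86),(625,-190,86)]: print(X,proj('side',X),(proj('side',X)-[200,220])*2.8, proj('top',X))
im=snap('top','t3.png'); cv2.imwrite('pics/c3t.png',cv2.resize(im[130:330,300:500,::-1],(600,600),interpolation=cv2.INTER_CUBIC))
E
```

```text
8.675 17.995962576343317 [ 443.31 -167.59   85.49] [ 442.93 -168.     85.31] [ 0.21 -0.05  0.04] [-0.01  0.53  0.32  1.93 -0.09  0.99  1.92]
(585, -168, 92) [362.27 310.83] [454.37 254.33] [412.49 206.21]
(585, -176, 92) [362.96 314.65] [456.3  265.02] [417.22 206.14]
(585, -160, 92) [361.59 307.08] [452.46 243.82] [407.76 206.28]
(395, -177, 80) [234.73 325.63] [ 97.25 295.77] [420.05 319.39]
(623, -168, 100) [387.82 305.99] [525.89 240.76] [412.47 183.09]
(625, -146, 86) [385.84 302.45] [520.35 230.87] [398.26 183.61]
(625, -190, 86) [390.71 323.14] [533.98 288.8 ] [423.99 183.25]
```

View pics/c3.png

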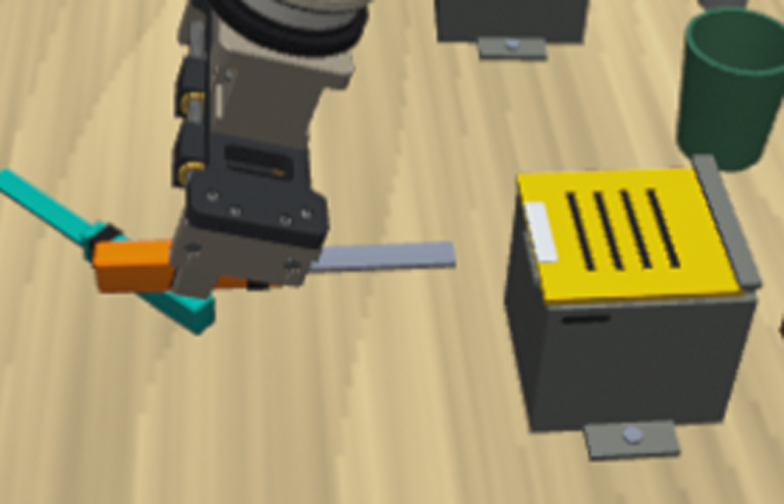

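View pics/c3t.png

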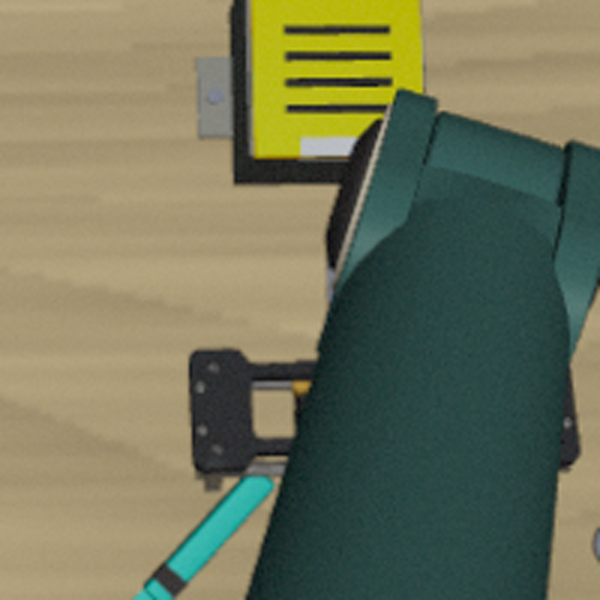

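The observed blade tip corners (453,243) and (455,265) match the projected pose within a pixel, and the blade is level. Inserting now, watching the force.

```bash
python3 - <<'E'
from plan import *
np.set_printoptions(precision=2,suppress=True)
for ins in (-15,5,20,32,42):
    robot.servo_line(tcp((625+ins-140,-168,92),0,0)[0],feed=60)
    o=robot.observe(); print(ins,o['t'],o['contact_force'],o['tcp_pos'])
    if np.linalg.norm(o['contact_force'])>8: print('stop');break
im=snap('side','s4.png'); cv2.imwrite('pics/c4.png',cv2.resize(im[220:400,230:510,::-1],(784,504),interpolation=cv2.INTER_CUBIC))
E
```

```text
-15 9.3417 [-0.1  -0.87 -1.37] [ 467.86 -168.     85.12]
5 9.825 [-1.98 -0.34 -0.35] [ 488.05 -167.98   85.19]
20 10.225 [ 0.6  -0.87 -1.41] [ 503.18 -167.96   85.18]
32 10.575 [ 0.12 -0.9  -1.8 ] [ 515.29 -167.93   85.22]
42 10.8917 [-0.49  0.32 -1.11] [ 525.29 -167.92   85.22]
```

View pics/c4.png

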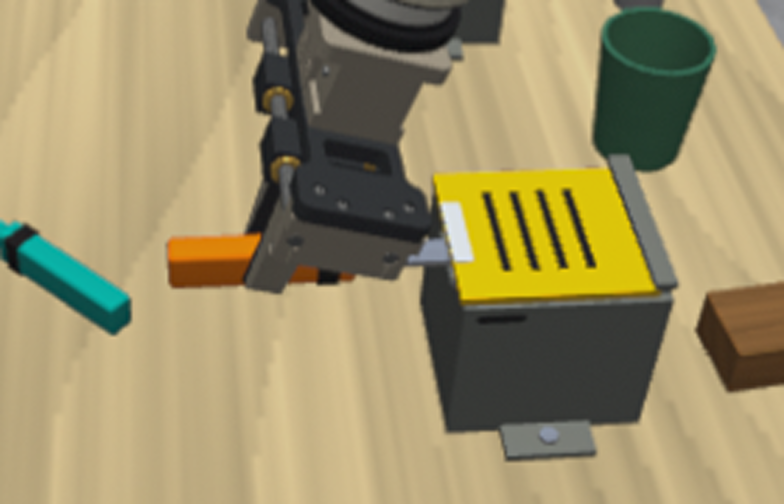

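The blade is 42 mm in with no contact force. Now levering in small steps.

```bash
python3 - <<'E'
from plan import *
np.set_printoptions(precision=2,suppress=True)
for p in [0,.06,.12,.18,.22,.26,.30,.34]:
    q=tcp(lever(p,42,0.3),0,p)
    robot.servo_line(q[0],feed=40,rotation=q[1])
    o=robot.observe(); print(p,round(o['t'],2),o['contact_force'],o['wrist_torque'],o['tcp_pos']-q[0])
    if np.linalg.norm(o['contact_force'])>40: print('stop');break
im=snap('side','s5.png'); cv2.imwrite('pics/c5.png',cv2.resize(im[220:400,230:510,::-1],(784,504),interpolation=cv2.INTER_CUBIC))
E
```

```text
0 11.19 [-0.31 -0.09 -1.06] [ 0.03 -0.36  0.04] [-0.17 -0.06 -0.16]
0.06 11.49 [-0.03 -0.03 -1.19] [ 0.05 -0.28 -0.01] [-0.61 -0.01  0.23]
0.12 11.79 [ 0.93 -0.1  -2.02] [ 0.03 -0.17 -0.01] [-0.15 -0.02  0.24]
0.18 12.09 [ 0.21  0.16 -1.79] [ 0.03 -0.12 -0.03] [-0.04  0.01  0.18]
0.22 12.34 [-1.02 -0.43 -0.62] [ 0.01 -0.07 -0.02] [-0.11 -0.02  0.14]
0.26 12.59 [ 0.15  0.85 -1.91] [0.07 0.13 0.04] [-0.35  0.01  0.05]
0.3 12.84 [-0.62 -0.11 -3.59] [ 0.03  0.34 -0.  ] [-0.34  0.17  0.  ]
0.34 13.09 [ 0.1  -0.26 -3.21] [-0.    0.62  0.01] [-0.57  0.15 -0.03]
```

View pics/c5.png

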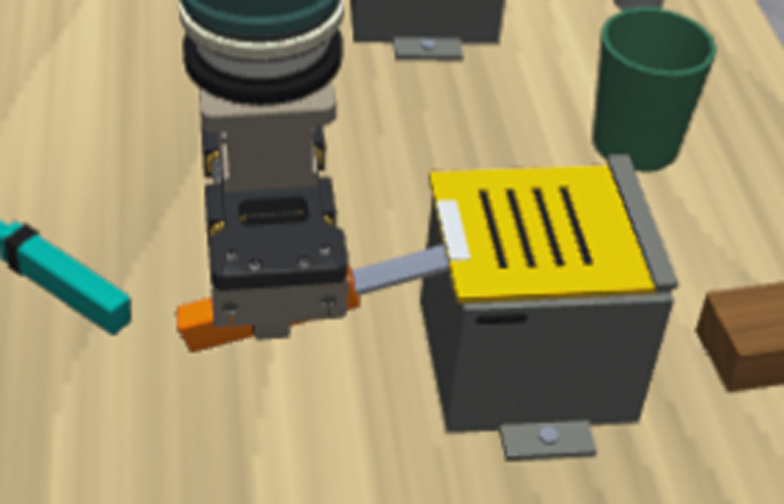

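```bash
python3 - <<'E'
from plan import *
np.set_printoptions(precision=2,suppress=True)
for p,c in [(.37,-.5),(.40,-1),(.43,-1),(.46,-1),(.48,-1)]:
    q=tcp(lever(p,42,c),0,p)
    robot.servo_line(q[0],feed=30,rotation=q[1])
    o=robot.observe(); print(p,round(o['t'],2),o['contact_force'],o['wrist_torque'],o['tcp_pos']-q[0],q[0][2])
    if np.linalg.norm(o['contact_force'])>45: print('stop');break
im=snap('side','s6.png'); cv2.imwrite('pics/c6.png',cv2.resize(im[220:400,230:510,::-1],(784,504),interpolation=cv2.INTER_CUBIC))
E
```

```text
0.37 13.42 [-3.43 -1.2   1.86] [0.09 1.26 0.07] [-0.66 -0.01  0.22] 44.97732168406982
0.4 13.68 [-4.28  0.07  5.95] [0.09 1.74 0.1 ] [-0.79 -0.04  0.45] 41.793034290808954
0.43 13.93 [-5.93  0.56  8.33] [0.04 1.93 0.12] [-0.93 -0.12  0.68] 39.114693855608714
0.46 14.18 [-7.67  0.68 10.93] [0.12 2.06 0.09] [-1.   -0.03  0.78] 36.47854703127519
0.48 14.43 [-7.63  0.94  9.46] [0.08 1.87 0.1 ] [-1.   -0.09  0.6 ] 34.74572987019711
```

View pics/c6.png

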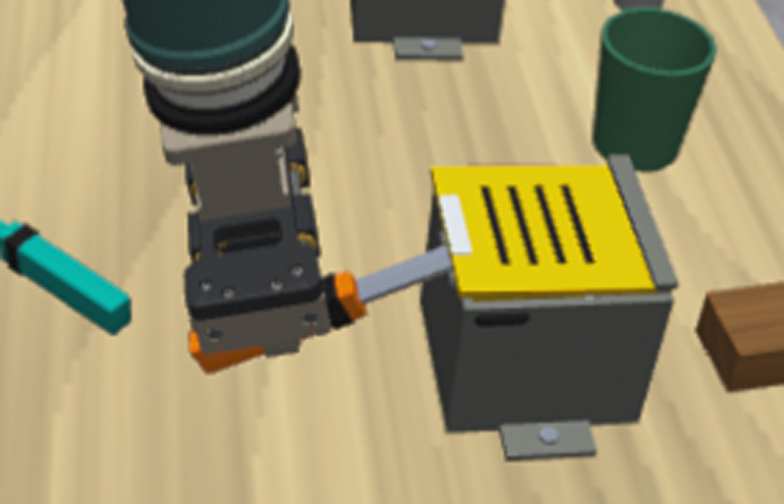

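```bash
cat > ov.py <<'E'
from plan import *
def overlay(fn,out,p,ctr,box=(230,220,510,400),cov=None):
    im=cv2.imread('pics/'+fn); x0,y0,x1,y1=box; s=2.8
    im=cv2.resize(im[y0:y1,x0:x1],None,fx=s,fy=s,interpolation=cv2.INTER_CUBIC)
    Rt=Ro.from_euler('y',-p).as_matrix()
    def ln(P,col):
        q=np.array([(proj('side',X)-[x0,y0]+.5)*s for X in P]); cv2.polylines(im,[np.round(q).astype(int)],True,col,1)
    for z in (-2,2): ln([Rt@[a,b,z]+ctr for a,b in((50,-8),(140,-8),(140,8),(50,8))],(0,0,255))
    for z in (-12,12): ln([Rt@[a,b,z]+ctr for a,b in((-50,-9),(50,-9),(50,9),(-50,9))],(255,0,255))
    ln([(625,-190,86),(625,-146,86),(625,-146,100),(625,-190,100)],(0,255,0))
    if cov is not None:
        c=Ro.from_euler('y',cov).as_matrix()
        for z in (0,6): ln([c@[a,b,z]+[728,-168,100] for a,b in((-105,-48),(0,-48),(0,48),(-105,48))],(255,0,0))
    cv2.imwrite('pics/'+out,im)
E
python3 - <<'E'
from ov import *
o=robot.observe(); R=Ro.from_rotvec(o['tcp_rot']).as_matrix()
ctr=o['tcp_pos']-7*R[:,0]; print(ctr, np.arctan2(-R[0,0],-R[2,0]), 'gripper tilt')
overlay('s6.png','o6a.png',.48,ctr,cov=0.05)
overlay('s6.png','o6b.png',.40,ctr,cov=0.0)
a=cv2.imread('pics/o6a.png');b=cv2.imread('pics/o6b.png')
a=cv2.resize(a[100:400,150:520],None,fx=2,fy=2); b=cv2.resize(b[100:400,150:520],None,fx=2,fy=2)
cv2.imwrite('pics/o6a.png',a);cv2.imwrite('pics/o6b.png',b)
E
```

```text
[ 536.63788002 -168.09480103   42.19600899] -0.17759733499357638 gripper tilt
```

View pics/o6a.png

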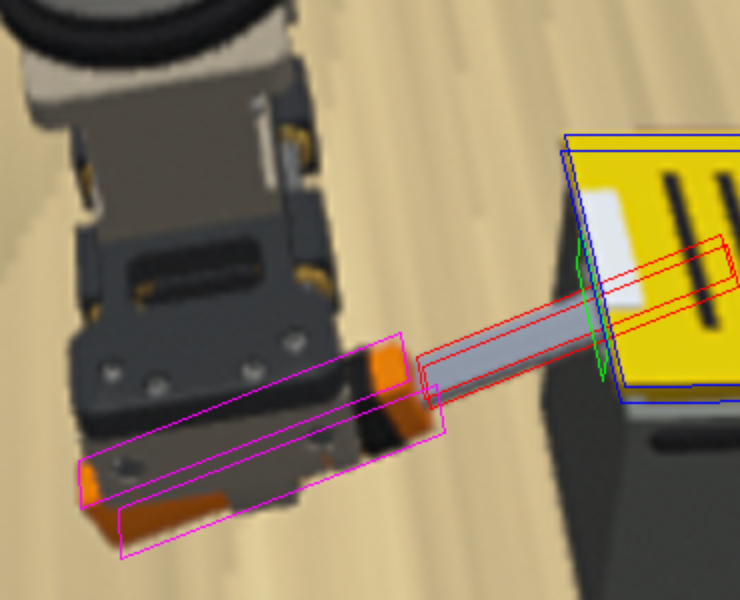

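View pics/o6b.png

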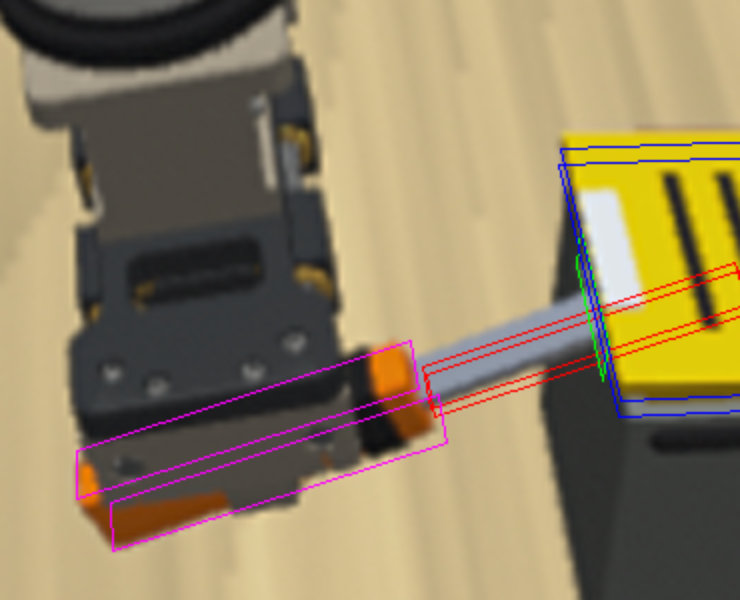

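The blade's actual pitch is about 0.47, but the tool slid back about 3 mm in the pads. The cover's front edge is only about 7 mm up, so the catches still hold. I'll ease off, push about 8–10 mm deeper with a firmer grip, and lever again.

```bash
python3 - <<'E'
from ov import *
np.set_printoptions(precision=2,suppress=True)
def go(p,ins,c,feed):
    q=tcp(lever(p,ins,c),0,p); robot.servo_line(q[0],feed=feed,rotation=q[1])
    o=robot.observe(); print(p,ins,round(o['t'],2),o['contact_force'],o['wrist_torque'][1],o['tcp_pos']-q[0]); return np.linalg.norm(o['contact_force'])
go(.2,42,1.5,50)
grip(0.0,60)
go(.2,53,1.5,40)
for p,c in [(.3,0),(.36,-.5),(.40,-1),(.43,-1),(.46,-1)]:
    if go(p,53,c,30)>45: break
snap('side','s7.png')
o=robot.observe(); R=Ro.from_rotvec(o['tcp_rot']).as_matrix()
overlay('s7.png','o7.png',p,o['tcp_pos']-7*R[:,0],cov=.1)
E
```

```text
0.2 42 15.24 [-0.02  0.91 -1.32] -0.07911043649090138 [ 0.03  0.06 -0.2 ]
0.2 53 15.88 [-0.46  0.15 -1.39] -0.05448471946083981 [ 0.31  0.02 -0.06]
0.3 53 16.38 [2.71 1.04 1.35] -0.17083179217072386 [0.81 0.07 0.69]
0.36 53 16.73 [-1.71 -0.17  1.85] 0.2707877505496898 [-0.99 -0.21 -0.07]
0.4 53 17.01 [-2.3  -0.02  2.64] 0.1788230623365875 [-0.34 -0.19  0.14]
0.43 53 17.26 [-2.35 -0.57  2.8 ] 0.11891704958666427 [-0.06 -0.08  0.18]
0.46 53 17.51 [-1.94 -0.11  2.98] 0.22491764395734754 [-0.25  0.    0.06]
```

View pics/o7.png

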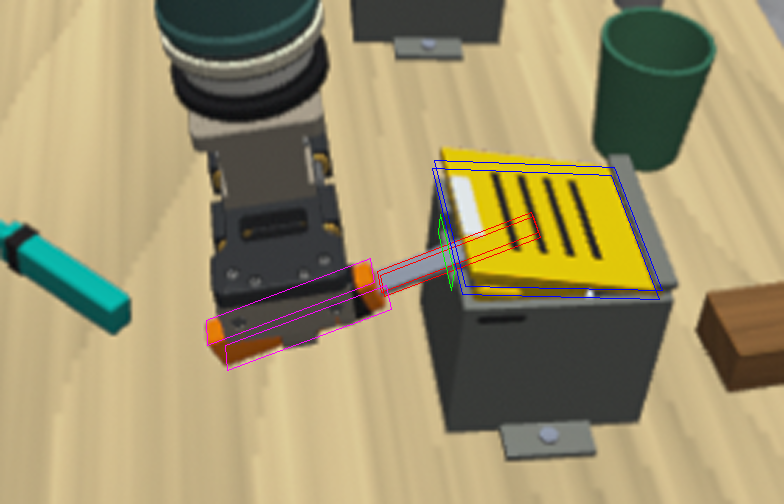

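The cover has popped: the force dropped at pitch 0.36 and the picture shows its front edge well up. Next I'll lower the blade, withdraw it and check.

```bash
python3 - <<'E'
from ov import *
np.set_printoptions(precision=2,suppress=True)
def go(p,ins,c,feed):
    q=tcp(lever(p,ins,c),0,p); robot.servo_line(q[0],feed=feed,rotation=q[1])
    o=robot.observe(); print(p,ins,round(o['t'],2),o['contact_force'],o['wrist_torque'][1],o['tcp_pos']-q[0])
go(.3,53,0.5,40); go(.15,53,2,50); go(.08,53,3,50)
go(.08,-35,3,80)
q=tcp((450,-168,110),0,0); robot.servo_line(q[0],feed=80,rotation=q[1])
snap('side','s8.png')
o=robot.observe(); R=Ro.from_rotvec(o['tcp_rot']).as_matrix(); print(o['t'],o['grip_width']*92)
overlay('s8.png','o8.png',0,o['tcp_pos']-7*R[:,0],cov=.171)
E
```

```text
0.3 53 18.1 [0.02 0.26 0.45] -0.22298512664155093 [ 0.1   0.37 -0.41]
0.15 53 18.55 [-0.13 -0.64 -2.01] -0.0855157258832088 [-0.93  0.02 -0.81]
0.08 53 18.84 [-0.27 -0.32 -1.39] -0.22023495938506585 [-0.52 -0.03 -0.61]
0.08 -35 20.09 [ 0.19 -0.34 -2.02] -0.2552945960587509 [0.65 0.01 0.03]
20.7083 17.342876154720745
```

View pics/o8.png

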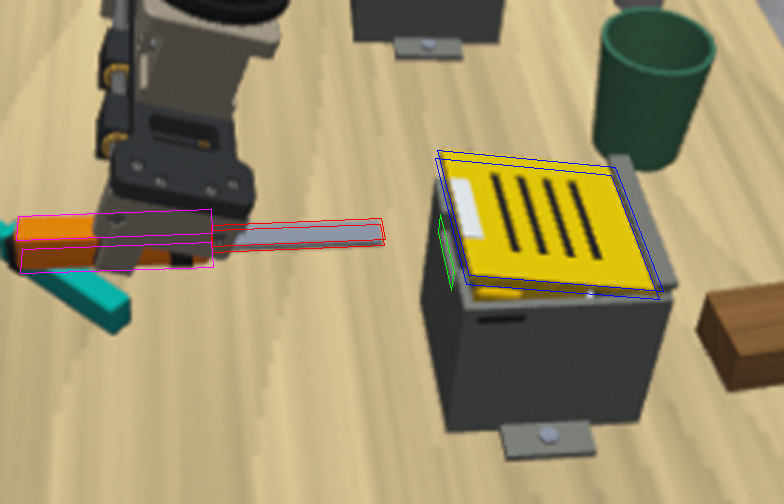

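The cover stays propped about 18 mm up; the overlay at 0.171 rad fits it. Laying the tool down at its former clear spot.

```bash
python3 - <<'E'
from ov import *
np.set_printoptions(precision=2,suppress=True)
robot.servo_line(tcp((450,-168,150),0,0)[0],feed=120)
robot.movep(*tcp((440,70,150),.1,0))
robot.servo_line(tcp((440,70,20),.1,0)[0],feed=120)
snap('side','s9.png')
for z in (16,14.5,13.5,13,12.5,12):
    robot.servo_line(tcp((440,70,z),.1,0)[0],feed=15)
    o=robot.observe(); print(z,round(o['t'],2),o['contact_force'],o['wrist_torque'][1],o['tcp_pos'][2]-tcp((440,70,z),.1,0)[0][2])
    if o['contact_force'][2]>3: break
im=snap('side','s10.png'); a=cv2.imread('pics/s9.png')
cv2.imwrite('pics/c9.png',cv2.resize(cv2.hconcat([a[190:310,220:370],im[190:310,220:370,::-1]]),(800,320)))
E
```

```text
16 23.83 [ 0.45  0.19 -0.75] -0.3398625961328476 -0.02681552836741119
14.5 24.08 [-0.15  0.19 -1.27] -0.34905387538623295 -0.0928025632356233
13.5 24.33 [ 0.67 -0.17 -1.18] -0.286860977038316 -0.045372623831019254
13 24.58 [ 0.58  0.09 -0.56] -0.34870879831499324 -0.0022838027066702793
12.5 24.83 [ 0.43  0.65 -1.04] -0.3098210838077768 -0.012589324648426548
12 25.08 [-0.23  0.01  1.55] -0.012371125018285849 0.22533469573540632
```

View pics/c9.png

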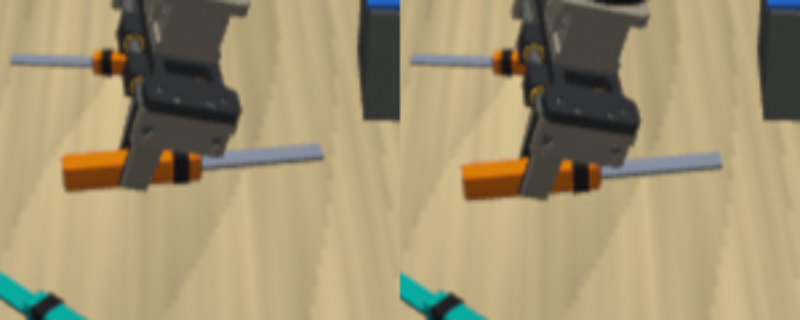

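```bash
python3 - <<'E'
from ov import *
np.set_printoptions(precision=2,suppress=True)
grip(0.6); robot.hold(0.2)
o=robot.observe(); R=Ro.from_rotvec(o['tcp_rot']).as_matrix()
robot.servo_line(o['tcp_pos']-60*R[:,0],feed=100)
robot.servo_line(o['tcp_pos']-60*R[:,0]+[-20,0,110],feed=150)
robot.hold(.3)
o=robot.observe(); print(o['t'],o['grip_width'],o['contact_force'],o['tcp_pos'])
im=snap('side','s11.png'); w=snap('wrist','w11.png')
cv2.imwrite('pics/c11.png',cv2.hconcat([cv2.resize(im[150:420,200:540],(420,333)),cv2.resize(w,(380,333))])[:,:,::-1])
snap('top','t11.png')
E
```

```text
27.975 0.5990132661422652 [ 0.68 -0.26 -0.02] [435.32  71.43 172.05]
```

View pics/c11.png

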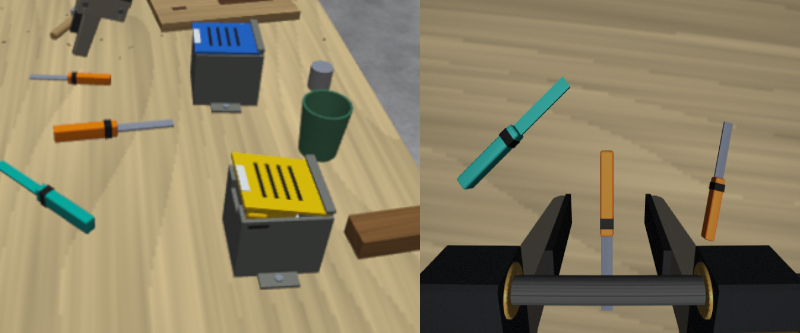

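View pics/s11.png

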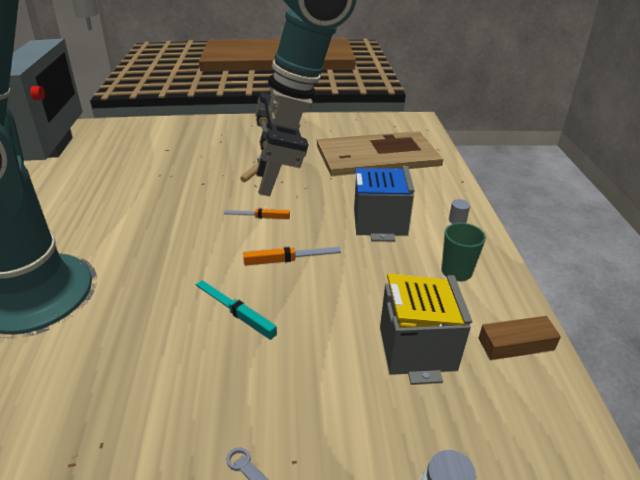

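The tool lies flat on the bench, with its handle at about (268,256) in the side view. The yellow cover is propped open at (425,300), the blue box is untouched, and the arm is clear. Handing in.

```bash
python3 -c "
from h import *
print(robot.job_done())"
```

```text
the job is handed in; nothing more can be done
None
```

The yellow cover is loose and stands propped about 18 mm up at its front edge. The large orange pry tool lies flat on the bench, and the job is handed in at about 28 s.

- **Levering:** The first try, with the blade about 40 mm in, fell short. The tool slid about 3 mm back in the pads and the edge rose only about 7 mm. I eased off, gripped at 60 N, pushed to about 50 mm and levered again; the catches then let go.
- **Forces:** The highest wrist force I read was about 13 N.
- **Last checks:** In the final pictures the cover is propped, the tool is flat at about its former spot, and the blue-covered box, the turquoise tool and the small orange tool are untouched. The gripper was open, the arm clear, and the contact force below 1 N. No final check failed or disagreed.

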